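Take the barcode scanner from its stand and aim it at the parcel on the scale

TASK

Scan the parcel that lies on the scale: take the cordless barcode scanner out of its fork stand by drawing it forward through the fork's open mouth (its flared foot will not pass up between the prongs), carry it over, tip its nose down and aim its window at the middle of the barcode on that parcel from about 15 cm away, looking down at 45 degrees or steeper, with the width of the scanner's head lined up with the length of the barcode. Finish while holding the scanner still in the gripper like this, up in the air and touching nothing else; it is not put down or let go. Do not set or drop it on the counter on the way, and do not shift the parcel or the other things on the counter.

Things in the scene. Friction and masses are not known exactly. Their poses are not given: they have to be found in the camera images.
- scanner: Cordless pistol-grip barcode scanner, grey head on a black handle, 0.14-0.28 kg. Origin: middle of the head's flat underside, over the handle. Its -x points out of the nose (where it looks), z up out of the head, y across it. Starts hanging in the fork, head resting on the prongs, nose out of the fork's mouth, turned like the stand within 0.05 rad.
- head (a point): Centre of the scanner's head, 22 mm above the scanner's origin; same axes. The head is 58 mm wide (y, flat parallel sides), 44 mm tall, from x = +34 to -58 mm of the scanner, then a black rubber nose 62 mm wide to x = -72 mm. Centre of mass of the scanner: about 36 mm below and 10 mm noseward of this point.
- foot (a point): Bottom of the scanner's handle, at (11, 0, -122) mm in the scanner's frame; same axes. The handle is 30 mm wide (y) and 34 mm deep, leaning 6 degrees back, with a trigger in front. Its flared foot is 50 mm wide (y), 52 mm deep (x) and 24 mm tall.
- window (a point): Centre of the reading window on the front of the nose, at (-73, 0, 22) mm in the scanner's frame; same axes. The scanner looks along -x from here; its scan line runs along y, the width of the head. It reads from 90 to 220 mm away.
- stand: The scanner's stand, fixed, dark steel. Origin: on the counter under the middle of the fork's gap, where the handle hangs. Its -x is the way the fork's mouth opens. Base plate 150 x 120 x 12 mm (x = -60 to +90 mm); post at x = +62 mm behind the handle, 22 mm thick, not rising above the fork. The 130 mm in front of the mouth are free of other things.
- fork (a point): Point in the gap on the level of the fork's upper face, 150 mm above the stand's origin; same axes as the stand. Flat plate 6 mm thick: two prongs 24 mm wide, 38 mm gap (handle 30 mm, foot 50 mm), 86 mm over all, tips at x = -57 mm, closed end of the gap at x = +25 mm. The scanner is clear of it after 100 mm of travel along -x.
- scale: The parcel scale, fixed, flat: 272 (x) x 236 (y) x 45 mm high. Origin: under its centre. Dark body with a steel pan on which the parcel lies; keypad and readout along its -x edge. One of scale and stand is left of the robot's centre line and the other right, either way round.
- parcel: The parcel to scan, the one lying on the scale: loose plain brown carton 150 (x) x 200 (y) x 70 mm high, about 0.6 kg. Origin: centre of its underside; z up. Its top is 115 mm above the counter. White label on top.
- barcode (a point): Centre of the barcode printed on the label on top of the parcel, at (-12, 25, 70) mm in the parcel's frame; same axes as the parcel. The barcode is 70 mm long along the parcel's y and 40 mm tall along its x (dark bars run along x). The rest of the label lies on its -x side.
- tape_roll: Bystander: roll of brown tape lying flat, 100 mm across, 48 mm high; origin under its centre.
- marker: Bystander: marker pen lying on the counter, 19 mm thick, 130 mm long along its x.
- tape_gun: Bystander: red and blue hand tape dispenser lying on its side, about 160 x 180 mm, 58 mm high; origin under its roll.
- phone_carton: Bystander: dark blue carton lying flat, 165 x 85 x 50 mm; origin under its centre.
- flat_carton: Bystander: brown labelled carton 160 x 220 x 45 mm, not on the scale; origin under its centre.
- cube_carton: Bystander: brown labelled carton 130 x 130 x 110 mm, not on the scale; origin under its centre.
- pen_cup: Bystander: dark steel cup with pens, 72 mm across, 140 mm high with the pens; origin under its centre.
There are look-alikes about, which are no part of the job. What is shaped like the scanner but pink is not meant.

How it is judged:
By the outcome, as a careful person would: the job done as asked, in the order asked, and still so for the second after the job is handed in, while the arm keeps its last pose, push and grip.
It also fails if it takes over 42 s, if anything falls off the work surface, if the arm or the gripper's body presses on something with over 40 N, if the wrist force passes 120 N, or if a joint passes its speed limit or range.

ROBOT

A 7-joint arm with a two-finger parallel gripper is mounted at the origin on the work surface. World frame = base frame: x ahead of the robot, y to its left, z up, the work surface at z = 0. Lengths are in m, angles in degrees, forces in N, time in s.
With the tool pointing down it reaches from about 0.35 to 0.9 m from the base axis. Payload 8.1 kg.
Tool frame: the origin (TCP) lies between the finger pads; the fingertips stand 14 mm ahead of it and the grasp point (between the pads) lies 5 mm behind it; z points along the fingers, y is the line along which they close (so a half turn about z gives the same grasp; the last joint's range is limited). The gripper opens to 92 mm and grips with 3 to 60 N. Pads are 19 mm wide; open, the fingers measure 130 mm over their backs; the gripper's body (75 mm by 190 mm) begins 47 mm behind the grasp point.
Start: joints at [62.418, 24.895, 1.432, 90.138, -0.665, 64.973, -4.303], TCP at [0.231, -0.581, 0.241] pointing down, gripper open.
Joint ranges: [-149.89, 149.89], [-25.12, 119.58], [-72.63, 75.52], [4.76, 147.25], [-75.54, 255.54], [6.69, 114.76], [-157.13, 157.13]. Speed limits (degrees/s): [127.2, 127.2, 172.46, 172.46, 180, 180, 180].

INTERFACE

Orientations are given as [roll, pitch, yaw] about the fixed x, y, z axes, in that order (R = Rz(yaw) Ry(pitch) Rx(roll)).
In Python, from bench import ctrl gives the robot as it stands.
- The arm moves only by the shell command python3 -m creep 'ROWS' [FORCE]. ROWS is JSON, a list of rows, each an object of numbers: "hand": the opening, from 0 (shut) to 1 (fully open); "tx", "ty", "tz": the shift along the tool's x, y, z each as a share of 15 cm, from -1 to 1; "wx", "wy", "wz": the turn, a rotation vector about the tool's x, y, z each as a share of 1.5 rad, from -1 to 1. A call has 1 to 5 rows; each row is the pose to reach, as a shift and turn from the pose commanded when the call began, along the tool's axes at that moment; what a row does not reach only later rows make up. A row lasts 1/8 s, in which the tool goes at most 62.5 mm and 10.7 degrees, less where a joint would pass 70% of its speed; a pose out of reach is approached as far as the arm can. A call with a number of a shift or a turn outside -1 to 1 is refused whole. A call with a gripper value outside its range is refused whole. The fingers move at their own pace and stop on an object; FORCE is the grip in N (left out, the last holds). Time passes only in rows, so rows that repeat a pose let the fingers close. It gives the time, the measured TCP pose, the force, the opening and the grip force at its end, in the units of the state.
- ctrl.get_obs(): the state, without advancing time (a new reading comes with each control period).
- ctrl.read_camera(name): name is "scene" or "side" or "wrist"; returns a dict with "color" (384x512x3 uint8, blue, green, red), "vertical_fov" (degrees; the focal length in pixels is half the picture's height over the tangent of half this angle, whatever the lens; pixels are square), "cx", "cy" (the principal point, pixels), "distortion" ([k1, k2, p1, p2, k3] as OpenCV has them; the pictures are not rectified), "pose" (4x4, takes a point from camera to world coordinates). Camera axes: x right, y up, looking along -z (the intrinsics and any distortion apply to the point x, -y, -z); pixel columns grow to the right and rows downward; lengths in m; the calibration is good to about 2 mm. A picture is of the moment at which its call begins. There is no depth.
- ctrl.close_job(): hands the job in; it is judged then, once.
The state is a dict: "time_s": time; "joint_pos": joint angles; "joint_vel": joint speeds; "joint_torque": joint torques, N m; "ee_pos": TCP position; "ee_rot": TCP orientation; "force": force on the tool from outside, world axes, zero at the start; "torque": the same for the moment, N m; "finger_gap": finger opening in m; "grip_force": force on a finger pad.
Only numpy, scipy, OpenCV 4.12 (cv2) and the standard library are available. Lean on these libraries where they do the work, as an engineer would, in place of code of your own. Each camera call takes 0.05 s, during which the arm holds its last target. There are 200 camera calls.

## Working session

There is one attempt and no reset: what is moved stays moved. The work goes in short steps, Python scripts to look and compute and a shell command to move; the robot and the scene stay as the last step left them, time stands still between calls to the robot, and variables do not carry over. Pictures are saved under pics/ and viewed, at most 10 in all, crops included, and the job is handed in when it is done.

```bash
mkdir -p pics; ls
cat > h.py <<'E'
import numpy as np,cv2
from scipy.spatial.transform import Rotation as R
from bench import ctrl
def K(c):
    h,w=c["color"].shape[:2]; f=h/2/np.tan(np.radians(c["vertical_fov"])/2)
    return np.array([[f,0,c["cx"]],[0,f,c["cy"]],[0,0,1.]])
def ray(c,px):
    p=cv2.undistortPoints(np.array(px,float).reshape(-1,1,2),K(c),np.array(c["distortion"],float)).reshape(-1,2)
    P=np.array(c["pose"]); d=np.c_[p[:,0],-p[:,1],-np.ones(len(p))]@P[:3,:3].T
    return P[:3,3],d/np.linalg.norm(d,axis=1,keepdims=True)
def plane(c,px,z):
    o,d=ray(c,px); return o+d*((z-o[2])/d[:,2])[:,None]
def tri(c1,p1,c2,p2):
    o1,d1=ray(c1,p1);o2,d2=ray(c2,p2);out=[]
    for a,b in zip(d1,d2):
        s=np.linalg.lstsq(np.c_[a,-b],o2-o1,rcond=None)[0]
        x,y=o1+s[0]*a,o2+s[1]*b; out.append(np.r_[(x+y)/2,np.linalg.norm(x-y)])
    return np.array(out)
def proj(c,X):
    P=np.linalg.inv(np.array(c["pose"])); q=np.atleast_2d(X)@P[:3,:3].T+P[:3,3]; q=q*[1,-1,-1]
    return cv2.projectPoints(q.reshape(-1,1,3),np.zeros(3),np.zeros(3),K(c),np.array(c["distortion"],float))[0].reshape(-1,2)
def snap(n,tag):
    c=ctrl.read_camera(n); np.save(f"pics/{tag}.npy",c,allow_pickle=True); cv2.imwrite(f"pics/{tag}.png",c["color"]); return c
def load(tag): return np.load(f"pics/{tag}.npy",allow_pickle=True).item()
E
python3 - <<'E'
from h import *
for n in("scene","side","wrist"):
    c=snap(n,n+"0"); print(n,c["vertical_fov"],c["distortion"],np.round(c["pose"],3).tolist())
a=[load(n+"0")["color"] for n in("scene","side")]
print(ctrl.get_obs())
E
```

```text
pics
scene 44.64606853718971 [-0.1040916  0.         0.         0.         0.       ] [[0.357, -0.558, 0.749, 1.827], [0.934, 0.214, -0.286, -0.506], [-0.001, 0.802, 0.598, 1.202], [0.0, 0.0, 0.0, 1.0]]
side 47.112411618450544 [-0.07275068  0.          0.          0.          0.        ] [[0.996, 0.066, -0.054, 0.407], [-0.085, 0.682, -0.726, -1.216], [-0.011, 0.728, 0.685, 1.275], [0.0, 0.0, 0.0, 1.0]]
wrist 69.5794090624992 [-0.05077017  0.          0.          0.          0.        ] [[0.37, 0.899, 0.233, 0.293], [-0.929, 0.358, 0.092, -0.555], [-0.0, -0.251, 0.968, 0.384], [0.0, 0.0, 0.0, 1.0]]
{'time_s': 0.15, 'joint_pos': array([62.41975546, 24.92576868,  1.43225623, 90.17534663, -0.6629113 ,
       64.97300675, -4.30386373]), 'joint_vel': array([-0.06688907, -0.10251381, -0.03425474, -0.12900658,  0.01447406,
       -0.06891927,  0.00222655]), 'joint_torque': array([ 2.68622753e-03, -6.68250990e+01,  9.86051783e-01, -3.14688599e+01,
       -6.06497331e-02,  3.94704030e-02,  1.41830355e-04]), 'ee_pos': array([ 0.23091597, -0.58039821,  0.24015394]), 'ee_rot': array([-1.79934636e+02,  8.14725158e-03,  2.16963460e+01]), 'force': array([-0.69341789,  0.01477292, -0.38179879]), 'torque': array([-0.02050891, -0.00197138,  0.02158797]), 'grip_force': 0.0, 'finger_gap': 0.09206840326158677}
```

View pics/scene0.png

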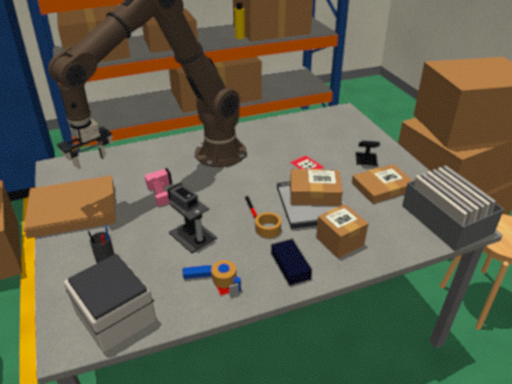

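View pics/side0.png

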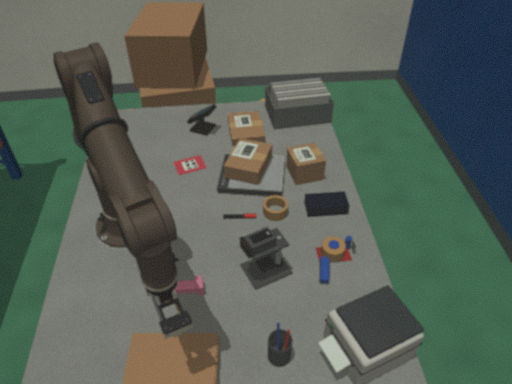

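The scanner in its fork stand is at scene (185,205) and side (262,245). Look-alikes are the pink one at scene (158,185) and a small black device at scene (368,150). The parcel on the scale is at scene (316,185), side (248,158). I'll confirm in an enlarged crop.

Run:
```python
from h import *
a=load("scene0")["color"];b=load("side0")["color"]
r=lambda im,x,y,w,h,s:cv2.resize(im[y:y+h,x:x+w],None,fx=s,fy=s,interpolation=cv2.INTER_CUBIC)
A=np.hstack([r(a,150,170,80,85,5),r(b,225,215,80,85,5)][:2]); B=np.hstack([r(a,270,145,100,44*1+1,4),r(b,210,130,100,45,4)])
im=np.vstack([A[:,:800],B]); cv2.imwrite("pics/crop1.png",im); print(im.shape)
```

```text
(605, 800, 3)
```

View pics/crop1.png

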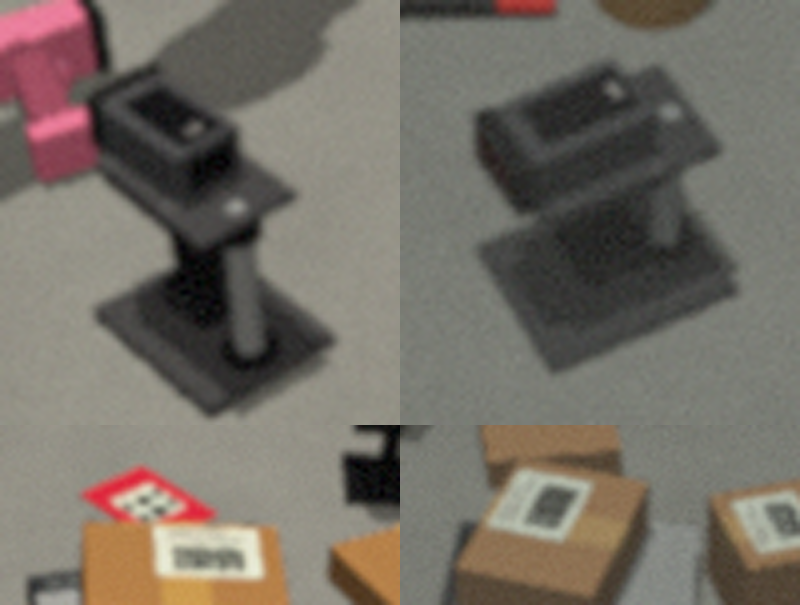

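The crop shows the grey and black scanner hanging in the fork at left and right top. Its nose points to upper-left in the scene view, away from the post with the white bolt. The carton lying on the scale has its white label and barcode at scene (322,178), side (248,150). The pink one and the small black device do not fit the description. Next I triangulate coarsely.

Run:
```python
from h import *
a=load("scene0");b=load("side0");np.set_printoptions(precision=4,suppress=True)
S=lambda *p:np.array(p)/5.+[150,170]
D=lambda *p:(np.array(p)-[400,0])/5.+[225,215]
print("fork rear +y,-y, bolt",tri(a,S((297,193),(205,250),(237,207)),b,D((720,150),(720,150),(670,112))) [1:],tri(a,S((297,193)),b,D((662,68))))
print("base front-y, rear-y, rear+y?",tri(a,S((97,313),(213,412)),b,D((557,372),(738,290))))
print(plane(a,S((97,313),(213,405),(335,337)),.012),plane(b,D((480,250),(557,360),(738,268)),.012))
print("barcode",tri(a,[(322,178)],b,[(248,150)]),plane(a,[(322,178)],.115),plane(b,[(248,150)],.115))
```

```text
fork rear +y,-y, bolt [[ 0.5968 -0.2853  0.1423  0.0019]
 [ 0.5671 -0.254   0.1484  0.0024]] [[ 0.5666 -0.2108  0.1466  0.0052]]
base front-y, rear-y, rear+y? [[ 0.4801 -0.3538  0.0039  0.006 ]
 [ 0.6138 -0.2975  0.0034  0.0051]]
[[ 0.4864 -0.3523  0.012 ]
 [ 0.6133 -0.295   0.012 ]
 [ 0.5757 -0.1914  0.012 ]] [[ 0.4355 -0.2548  0.012 ]
 [ 0.4815 -0.3529  0.012 ]
 [ 0.616  -0.2878  0.012 ]]
barcode [[0.5033 0.2731 0.1155 0.0015]] [[0.5018 0.2744 0.115 ]] [[0.5035 0.2726 0.115 ]]
```

View pics/wrist0.png

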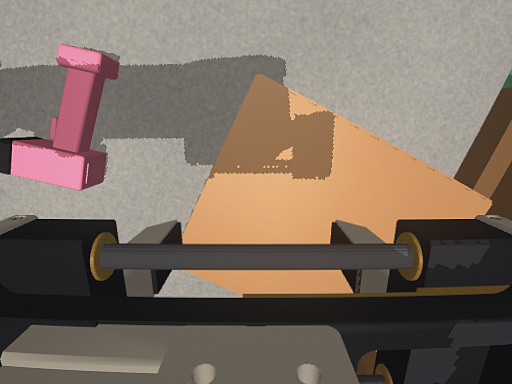

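The wrist view shows the pink look-alike at (70,130) and a flat carton below the gripper, so it adds nothing about the stand. Triangulation gives:
- **Stand:** origin about (0.511,-0.280), yaw about 24°, fork z about 0.147, which matches the 0.150 given.
- **Barcode:** (0.503,0.273,0.1155), which matches the 0.115 given.

Now I move over the stand, going up first.

```bash
python3 -m creep '[{"hand":1,"tz":-0.4},{"hand":1,"tx":0.3,"ty":-0.3,"tz":-0.7},{"hand":1,"tx":0.6,"ty":-0.7,"tz":-0.7},{"hand":1,"tx":0.9,"ty":-1,"tz":-0.7},{"hand":1,"tx":1,"ty":-1,"tz":-0.7}]' && python3 -m creep '[{"hand":1,"tx":0.3,"ty":-0.1},{"hand":1,"tx":0.67,"ty":-0.17},{"hand":1,"tx":0.67,"ty":-0.17},{"hand":1,"tx":0.67,"ty":-0.17}]'
python3 - <<'E'
from h import *
print(np.round(ctrl.get_obs()["joint_pos"],1)); snap("wrist","w1")
E
```

```text
[62.4 24.9  1.4 90.2 -0.7 65.  -4.3]$[0]: bad value
```

View pics/w1.png

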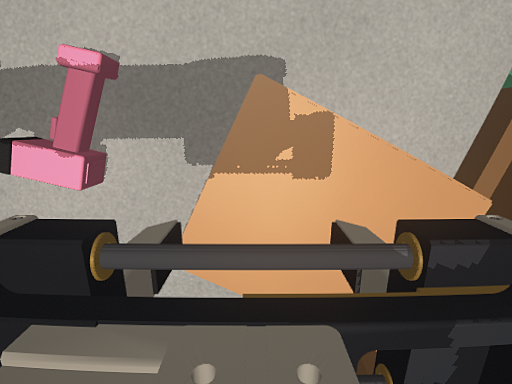

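The view is unchanged because the call was refused: row 0 had a bad value. Perhaps all keys are required in each row.

```bash
python3 -m creep '[{"hand":1,"tx":0,"ty":0,"tz":-0.4,"wx":0,"wy":0,"wz":0},{"hand":1,"tx":0.3,"ty":-0.3,"tz":-0.7,"wx":0,"wy":0,"wz":0},{"hand":1,"tx":0.6,"ty":-0.7,"tz":-0.7,"wx":0,"wy":0,"wz":0},{"hand":1,"tx":0.9,"ty":-1,"tz":-0.7,"wx":0,"wy":0,"wz":0},{"hand":1,"tx":1,"ty":-1,"tz":-0.7,"wx":0,"wy":0,"wz":0}]'; python3 -c "
from h import *
o=ctrl.get_obs();print(o['joint_pos'].round(1))"
```

```text
time_s: 0.82
ee_pos: [0.3157, -0.3829, 0.3463]
ee_rot: [180.0, -0.0, 21.8]
force: [0.2, -0.6, -0.2]
finger_gap: 0.0918
grip_force: 0.0
[ 48.    8.8  -4.3  97.6   0.7  73.6 -24.6]
```

```bash
python3 -m creep '[{"hand":1,"tx":0.3,"ty":-0.1,"tz":0,"wx":0,"wy":0,"wz":0},{"hand":1,"tx":0.6,"ty":-0.2,"tz":0,"wx":0,"wy":0,"wz":0},{"hand":1,"tx":0.6,"ty":-0.2,"tz":0,"wx":0,"wy":0,"wz":0},{"hand":1,"tx":0.6,"ty":-0.2,"tz":0,"wx":0,"wy":0,"wz":0}]'
python3 - <<'E'
from h import *
print(np.round(ctrl.get_obs()["joint_pos"],1)); snap("wrist","w2")
E
```

```text
time_s: 1.32
ee_pos: [0.387, -0.3252, 0.3455]
ee_rot: [-180.0, 0.0, 21.7]
force: [0.2, 0.2, 0.1]
finger_gap: 0.0915
grip_force: 0.0
[ 40.7  10.   -8.1  96.2   1.5  73.9 -35.9]
```

View pics/w2.png

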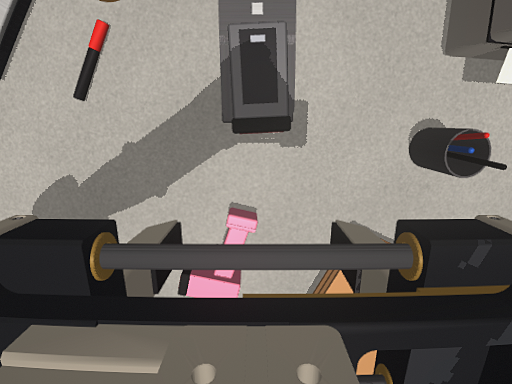

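The wrist view shows the scanner's head with its nose at the bottom, spanning (232..293, 125). The bolt is at (257,8) and a white spot on the head at (258,38). The lines look nearly vertical, so the tool is roughly aligned with the stand. I measure the spots by mask and triangulate them across wrist and side views.

Run:
```python
from h import *
np.set_printoptions(precision=4,suppress=True)
c=load("w2");g=c["color"].min(2)
n,_,st,ce=cv2.connectedComponentsWithStats((g[0:50,245:272]>150).astype(np.uint8))
for s,q in zip(st[1:],ce[1:]): print(s,q+[245,0])
P=ce[1:]+[245,0]
print("bolt z.15",plane(c,P,.15),"spot z.194",plane(c,P,.194))
gray=cv2.GaussianBlur(cv2.cvtColor(c["color"],cv2.COLOR_BGR2GRAY),(3,3),0).astype(int)
for y in(60,80,100,127): print(y,gray[y,212:300].tolist())
print("col",gray[100:140,262].tolist())
s=load("side0"); gs=s["color"].min(2)[225:250,255:295].astype(int)
m=(gs>115).astype(np.uint8);n,_,st,ce=cv2.connectedComponentsWithStats(m)
S=[]
for a,q in zip(st[1:],ce[1:]):
    if a[4]<40: print(a,q+[255,225]);
```

```text
[  7   2  11  13 123] [257.0732   8.    ]
[ 5 35 15  7 94] [257.1277  37.8723]
bolt z.15 [[ 0.5659 -0.2548  0.15  ]
 [ 0.5373 -0.2662  0.15  ]] spot z.194 [[ 0.5507 -0.2605  0.194 ]
 [ 0.5259 -0.2705  0.194 ]]
60 [171, 170, 172, 174, 172, 168, 167, 149, 115, 100, 95, 85, 81, 74, 70, 71, 71, 67, 63, 71, 81, 84, 83, 83, 84, 84, 84, 82, 69, 52, 48, 49, 48, 48, 48, 49, 49, 49, 49, 49, 48, 48, 48, 48, 48, 48, 48, 48, 48, 48, 48, 49, 48, 48, 48, 49, 49, 50, 54, 61, 64, 65, 64, 61, 76, 109, 125, 124, 123, 123, 123, 123, 122, 113, 90, 77, 93, 104, 103, 102, 101, 101, 110, 137, 166, 173, 172, 173]
80 [166, 147, 126, 118, 120, 117, 114, 114, 100, 79, 72, 74, 73, 73, 72, 71, 72, 72, 66, 61, 67, 78, 84, 84, 84, 84, 84, 85, 82, 69, 53, 47, 48, 48, 48, 49, 49, 49, 49, 49, 49, 48, 49, 49, 49, 48, 48, 49, 49, 49, 49, 49, 49, 49, 49, 49, 50, 49, 49, 49, 49, 49, 49, 48, 51, 64, 79, 84, 84, 83, 82, 88, 109, 120, 104, 88, 95, 104, 104, 104, 103, 100, 120, 165, 185, 179, 174, 174]
100 [113, 112, 109, 108, 110, 111, 111, 109, 104, 90, 75, 72, 73, 73, 72, 71, 71, 71, 71, 66, 62, 66, 78, 85, 85, 84, 84, 84,
[... 771 characters left out ...]
 116, 117, 118, 124, 127, 118]
[0 1 3 3 4] [255.75 227.25]
[4 1 2 2 2] [259.5 226.5]
[10  0  1  1  1] [265. 225.]
[20  1  1  1  1] [275. 226.]
[23  0  1  1  1] [278. 225.]
[27  0  2  2  2] [282.5 225.5]
[34  0  2  2  3] [289.6667 225.6667]
[37  0  3  2  4] [293.   225.25]
[16  2  2  1  2] [271.5 227. ]
[24  2  1  1  1] [279. 227.]
[36  3  1  1  1] [291. 228.]
[38  3  1  1  1] [293. 228.]
[27  5  4  4  7] [283.8571 231.4286]
[32  4  1  1  1] [287. 229.]
[34  5  2  2  4] [289.5 230.5]
[32  8  1  1  1] [287. 233.]
[35 11  1  1  1] [290. 236.]
[23 12  2  1  2] [278.5 237. ]
[33 21  7  4 12] [290.4167 248.    ]
[38 21  1  1  1] [293. 246.]
[28 24  1  1  1] [283. 249.]
[31 24  1  1  1] [286. 249.]
```

Run:
```python
from h import *
np.set_printoptions(precision=4,suppress=True)
c=load("w2")
for z in(.19,.194,.198):
    L=plane(c,[(230,60),(232,100)],z);Q=plane(c,[(287,60),(288.2,100)],z)
    F=plane(c,[(260.5,116.5)],z)[0]
    m=(L+Q)/2; d=m[0]-m[1]; print(z,"width",np.linalg.norm((L-Q),axis=1),"yaw",np.degrees(np.arctan2(d[1],d[0])))
    yl=[np.degrees(np.arctan2(*(e[0]-e[1])[1::-1])) for e in(L,Q)]; yw=np.radians(np.mean(yl))
    u=np.array([np.cos(yw),np.sin(yw),0]); print("edge yaws",yl,"front",F,"scanner origin", m.mean(0)+u*((F-m.mean(0))@u+.058))
b=load("side0")
print("bolt tri",tri(c,[(257.07,8)],b,[(278.9,237.6)]),"spot tri", tri(c,[(257.13,37.9)],b,[((615-400)/5+225,90/5+215)]))
o=ctrl.get_obs();print(o["ee_pos"])
```

```text
0.19 width [0.0574 0.0582] yaw 24.24404106034002
edge yaws [np.float64(23.633214825498282), np.float64(24.854237875301664)] front [ 0.4577 -0.3015  0.19  ] scanner origin [ 0.5107 -0.278   0.19  ]
0.194 width [0.0566 0.0574] yaw 24.24404106034012
edge yaws [np.float64(23.633214825498314), np.float64(24.85423787530168)] front [ 0.4576 -0.3015  0.194 ] scanner origin [ 0.5106 -0.2779  0.194 ]
0.198 width [0.0558 0.0566] yaw 24.244041060340148
edge yaws [np.float64(23.633214825498268), np.float64(24.854237875301777)] front [ 0.4575 -0.3015  0.198 ] scanner origin [ 0.5104 -0.2779  0.198 ]
bolt tri [[ 0.5673 -0.2542  0.1459  0.    ]] spot tri [[ 0.5273 -0.2701  0.1912  0.0014]]
[ 0.3866 -0.3256  0.3456]
```

The scanner origin is at (0.5106,-0.278), yaw 24.2°, head width 57 mm and top about 0.19, all consistent with the text. I will grip the head 8 mm noseward with the tool tipped 20° noseward, which eases the later tipping.

```bash
python3 -m creep '[{"hand":1,"tx":0.3,"ty":0,"tz":0.1,"wx":0,"wy":-0.08,"wz":-0.01},{"hand":1,"tx":0.6,"ty":0,"tz":0.2,"wx":0,"wy":-0.16,"wz":-0.02},{"hand":1,"tx":0.9,"ty":0,"tz":0.3,"wx":0,"wy":-0.233,"wz":-0.029},{"hand":1,"tx":1,"ty":0,"tz":0.5,"wx":0,"wy":-0.233,"wz":-0.029},{"hand":1,"tx":1,"ty":0,"tz":0.5,"wx":0,"wy":-0.233,"wz":-0.029}]'
cat > go.py <<'E'
from h import *
import sys
def delta(p,Rm):
    o=ctrl.get_obs(); R0=R.from_euler("xyz",o["ee_rot"],degrees=True)
    d=R0.inv().apply(np.array(p)-o["ee_pos"])/.15; w=(R0.inv()*Rm).as_rotvec()/1.5
    print("t",d.round(3),"w",w.round(3),"| joints",o["joint_pos"].round(1),"t",o["time_s"])
E
python3 - <<'E'
from go import *
y=np.radians(24.2);u=np.array([np.cos(y),np.sin(y),0]);v=np.array([-np.sin(y),np.cos(y),0]);th=np.radians(20)
z=-u*np.sin(th)-np.array([0,0,np.cos(th)]); Yt=-v; X=np.cross(Yt,z); Rm=R.from_matrix(np.c_[X,Yt,z])
g=np.array([.5106,-.278,.178])-.008*u; np.save("Rg.npy",Rm.as_matrix())
delta(g+.005*z,Rm)
E
```

```text
time_s: 2.0
ee_pos: [0.5261, -0.2693, 0.268]
ee_rot: [-179.3, 20.3, 24.4]
force: [-1.1, 0.3, 0.5]
finger_gap: 0.0919
grip_force: 0.0
t [0.047 0.017 0.656] w [-0.007  0.003  0.002] | joints [ 21.3  30.3 -10.7  80.7  16.5  86.9 -57.9] t 2.0
```

```bash
python3 -m creep '[{"hand":1,"tx":0.047,"ty":0.017,"tz":0.2,"wx":-0.007,"wy":0,"wz":0},{"hand":1,"tx":0.047,"ty":0.017,"tz":0.4,"wx":-0.007,"wy":0,"wz":0},{"hand":1,"tx":0.047,"ty":0.017,"tz":0.55,"wx":-0.007,"wy":0,"wz":0},{"hand":1,"tx":0.047,"ty":0.017,"tz":0.65,"wx":-0.007,"wy":0,"wz":0},{"hand":1,"tx":0.047,"ty":0.017,"tz":0.65,"wx":-0.007,"wy":0,"wz":0}]'
python3 - <<'E'
from h import *
o=ctrl.get_obs();z=R.from_euler("xyz",o["ee_rot"],degrees=True).as_matrix()[:,2]
print(o["ee_pos"]-.005*z, o["force"]); snap("wrist","w3")
E
```

```text
time_s: 2.62
ee_pos: [0.502, -0.2833, 0.1773]
ee_rot: [179.8, 20.1, 24.2]
force: [0.0, -0.8, -0.2]
finger_gap: 0.0921
grip_force: 0.0
[ 0.50354529 -0.28258792  0.18194774] [ 0.00892386 -0.80507368 -0.22701547]
```

View pics/w3.png

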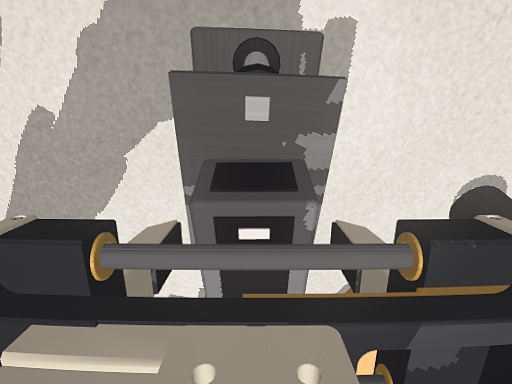

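The head (columns 190–318) sits between the fingers (180–332), centred, with nothing touching. I go down 3 mm and close.

```bash
python3 -m creep '[{"hand":1,"tx":0,"ty":0,"tz":0.02,"wx":0,"wy":0,"wz":0},{"hand":0.4,"tx":0,"ty":0,"tz":0.02,"wx":0,"wy":0,"wz":0},{"hand":0.3,"tx":0,"ty":0,"tz":0.02,"wx":0,"wy":0,"wz":0},{"hand":0.3,"tx":0,"ty":0,"tz":0.02,"wx":0,"wy":0,"wz":0},{"hand":0.3,"tx":0,"ty":0,"tz":0.02,"wx":0,"wy":0,"wz":0}]' 45; python3 -m creep '[{"hand":0.3,"tx":0,"ty":0,"tz":0,"wx":0,"wy":0,"wz":0},{"hand":0.3,"tx":0,"ty":0,"tz":0,"wx":0,"wy":0,"wz":0}]' 45
```

```text
time_s: 3.3
ee_pos: [0.5024, -0.2823, 0.1739]
ee_rot: [179.9, 20.0, 24.3]
force: [1.1, -0.3, 0.0]
finger_gap: 0.0577
grip_force: 45.0
time_s: 3.55
ee_pos: [0.5024, -0.2823, 0.1739]
ee_rot: [179.9, 20.0, 24.3]
force: [-0.2, 0.7, 0.5]
finger_gap: 0.0579
grip_force: 45.0
```

```bash
python3 -m creep '[{"hand":0.3,"tx":-0.014,"ty":0,"tz":-0.038,"wx":0,"wy":0,"wz":0},{"hand":0.3,"tx":-0.014,"ty":0,"tz":-0.038,"wx":0,"wy":0,"wz":0},{"hand":0.3,"tx":-0.108,"ty":0,"tz":-0.004,"wx":0,"wy":0,"wz":0},{"hand":0.3,"tx":-0.202,"ty":0,"tz":0.03,"wx":0,"wy":0,"wz":0}]'; python3 -m creep '[{"hand":0.3,"tx":-0.14,"ty":0,"tz":0.051,"wx":0,"wy":0,"wz":0},{"hand":0.3,"tx":-0.28,"ty":0,"tz":0.102,"wx":0,"wy":0,"wz":0},{"hand":0.3,"tx":-0.42,"ty":0,"tz":0.153,"wx":0,"wy":0,"wz":0},{"hand":0.3,"tx":-0.56,"ty":0,"tz":0.204,"wx":0,"wy":0,"wz":0},{"hand":0.3,"tx":-0.62,"ty":0,"tz":0.226,"wx":0,"wy":0,"wz":0}]'
```

```text
time_s: 4.05
ee_pos: [0.4735, -0.2954, 0.1799]
ee_rot: [179.9, 20.1, 24.3]
force: [0.4, 0.0, -2.3]
finger_gap: 0.0578
grip_force: 45.0
time_s: 4.68
ee_pos: [0.3829, -0.3365, 0.1802]
ee_rot: [179.8, 20.1, 24.2]
force: [0.3, 0.1, -2.5]
finger_gap: 0.057
grip_force: 45.0
```

The scanner is drawn 131 mm and hangs free: the load is 2.4 N and the grip steady. Lift.

```bash
python3 -m creep '[{"hand":0.3,"tx":-0.1,"ty":0,"tz":-0.28,"wx":0,"wy":0,"wz":0},{"hand":0.3,"tx":-0.2,"ty":0,"tz":-0.56,"wx":0,"wy":0,"wz":0},{"hand":0.3,"tx":-0.34,"ty":0,"tz":-0.94,"wx":0,"wy":0,"wz":0},{"hand":0.3,"tx":-0.34,"ty":0,"tz":-1,"wx":0,"wy":0,"wz":0},{"hand":0.3,"tx":-0.34,"ty":0,"tz":-1,"wx":0,"wy":0,"wz":0}]'; python3 -c "
from h import *
o=ctrl.get_obs();print(o['joint_pos'].round(1))
a=load('scene0');b=load('side0')
from cv2 import *
# parcel edges: label/barcode crops
import numpy as np
A=cv2.resize(a['color'][160:215,280:350],None,fx=5.7,fy=5.7,interpolation=cv2.INTER_CUBIC);B=cv2.resize(b['color'][132:187,215:285],None,fx=5.7,fy=5.7,interpolation=cv2.INTER_CUBIC)
im=np.hstack([A,B]);print(im.shape);cv2.imwrite('pics/crop2.png',im)
"
```

```text
time_s: 5.3
ee_pos: [0.3882, -0.3335, 0.3382]
ee_rot: [179.8, 20.0, 24.3]
force: [0.4, 0.1, -3.2]
finger_gap: 0.058
grip_force: 45.0
[ 31.3  17.6  -9.6  90.3  17.3  86.6 -47. ]
(314, 798, 3)
```

View pics/crop2.png

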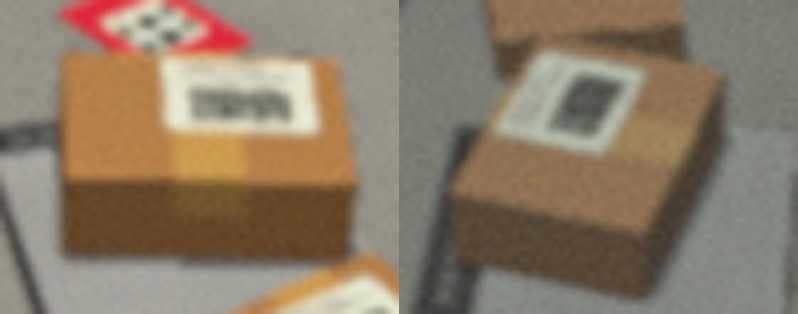

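The crop shows the parcel's top face. Corners in the scene crop are (62,57), (338,62), (352,185) and (63,182). In the side crop they are (535,42), (722,72), (648,232) and (455,190). The barcode is centred at (241,104) and (586,103), with the rest of the label on the robot side, so parcel +x points away from the robot.

Run:
```python
from go import *
np.set_printoptions(precision=4,suppress=True)
a=load("scene0");b=load("side0")
S=np.array([(62,57),(338,62),(352,185),(63,182)])/5.7+[280,160]
D=(np.array([(535,42),(722,72),(648,232),(455,190)])-[399,0])/5.7+[215,132]
ang=lambda e:np.degrees(np.arctan2(e[1],e[0]))
s=plane(a,S,.115); d=plane(b,D,.115)   # scene order: (-x-y),(-x+y),(+x+y),(+x-y); side: (-x+y),(+x+y),(+x-y),(-x-y)
d=d[[3,0,1,2]]
for q in(s,d):
    print(q[:,:2].tolist()); print("len y",np.linalg.norm(q[1]-q[0]),np.linalg.norm(q[2]-q[3]),"x",np.linalg.norm(q[3]-q[0]),np.linalg.norm(q[2]-q[1]))
    print("yaw y-edges",ang(q[1]-q[0])-90,ang(q[2]-q[3])-90,"x-edges",ang(q[3]-q[0]),ang(q[2]-q[1]),"mean",q.mean(0))
B=tri(a,np.array([(241,104)])/5.7+[280,160],b,(np.array([(586,103)])-[399,0])/5.7+[215,132]);print(B)
for q in(s,d):
    e=q[1]+q[2]-q[0]-q[3]; y=np.arctan2(e[1],e[0])-np.pi/2; print(np.degrees(y),q.mean(0)[:2]+R.from_euler("z",y).apply([-.012,.025,0])[:2])
```

```text
[[0.40591552496857175, 0.18105771071135357], [0.4824724560112079, 0.363689438899764], [0.6141917387094264, 0.30166731107437206], [0.5411828365678943, 0.121071855873642]]
len y 0.19802856317145864 0.1947948105855767 x 0.1479714444341179 0.14559091240363345
yaw y-edges -22.742820243208314 -22.01189096943243 x-edges -23.915446431720987 -25.21415020011771 mean [0.5109 0.2419 0.115 ]
[[0.4007556109174589, 0.18008266308468124], [0.4693803893761093, 0.3523936171914419], [0.6086188327066102, 0.30013240447034684], [0.5348032737463526, 0.1204009177986165]]
len y 0.1854735159630103 0.19429910974022924 x 0.14673338621554222 0.14872316045653636
yaw y-edges -21.715476813495016 -22.32791164832274 x-edges -23.99995740658519 -20.57292573503956 mean [0.5034 0.2383 0.115 ]
[[0.5027 0.2749 0.1136 0.0012]]
-22.38036418045471 [0.5094 0.2696]
-22.02881053173917 [0.5016 0.2659]
```

Parcel yaw is about -22.5° and the barcode is at (0.503,0.274,0.115). I compute the final tool pose at 58° depression, with the nose pointing back toward the robot side, and the waypoints.

```bash
cat >> go.py <<'E'
Z=np.array([0,0,1.])
def Rs(yaw,dep): return R.from_euler("z",yaw,degrees=True)*R.from_euler("y",-dep,degrees=True)  # scanner attitude; -x tips down
TS=R.from_euler("z",24.25,degrees=True).inv()*R.from_euler("xyz",[179.9,20.0,24.3],degrees=True)  # tool in scanner
tS=R.from_euler("z",24.25,degrees=True).inv().apply(np.array([.5024,-.2823,.1739])-[.5106,-.278,.150])
def tool(B,yaw,dep,dist=.15):
    S=Rs(yaw,dep); n=S.apply([-1,0,0]); s=np.array(B)-dist*n-S.apply([-.073,0,.022])
    return s+S.apply(tS),S*TS,s+S.apply([.011,0,-.122])
B=[.503,.274,.115]
E
python3 - <<'E'
from go import *
print(Rs(0,50).apply([-1,0,0]),tS)
p,Rm,f=tool(B,-22.5,58); print("final",p,Rm.as_euler("xyz",degrees=True),"foot",f); delta(p,Rm)
delta([.42,-.05,.42],Rs(0,10)*TS)
E
```

```text
[-0.64278761  0.         -0.76604444] [-0.00924254 -0.00055268  0.0239    ]
final [0.60595157 0.23075784 0.29728345] [179.84619059 -37.99997794 -22.44037566] foot [0.73038526 0.17981394 0.23713488]
t [ 2.793 -2.827 -0.733] w [-0.089  0.634  0.562] | joints [ 31.3  17.6  -9.6  90.3  17.3  86.6 -47. ] t 5.3
t [ 0.727 -1.632 -0.849] w [0.074 0.114 0.274] | joints [ 31.3  17.6  -9.6  90.3  17.3  86.6 -47. ] t 5.3
```

```bash
python3 -m creep '[{"hand":0.3,"tx":0.1,"ty":-0.15,"tz":-0.2,"wx":0,"wy":0.02,"wz":0.04},{"hand":0.3,"tx":0.2,"ty":-0.4,"tz":-0.4,"wx":0,"wy":0.04,"wz":0.08},{"hand":0.3,"tx":0.3,"ty":-0.7,"tz":-0.5,"wx":0,"wy":0.06,"wz":0.12},{"hand":0.3,"tx":0.4,"ty":-1,"tz":-0.6,"wx":0.04,"wy":0.08,"wz":0.16},{"hand":0.3,"tx":0.4,"ty":-1,"tz":-0.6,"wx":0.04,"wy":0.08,"wz":0.16}]'
python3 - <<'E'
from go import *
p,Rm,f=tool(B,-22.5,58); delta(p,Rm)
delta([.5,.08,.42],Rs(-12,25)*TS)
E
```

```text
time_s: 5.92
ee_pos: [0.4052, -0.158, 0.4011]
ee_rot: [179.4, 13.0, 10.3]
force: [-0.2, -1.1, -2.7]
finger_gap: 0.0576
grip_force: 45.0
t [ 1.889 -2.315  0.247] w [-0.08   0.575  0.388] | joints [ 21.5   9.1 -13.5  91.1   6.8  92.3 -72.2] t 5.925
t [ 0.853 -1.445 -0.343] w [0.024 0.206 0.26 ] | joints [ 21.5   9.1 -13.5  91.1   6.8  92.3 -72.2] t 5.925
```

```bash
python3 -m creep '[{"hand":0.3,"tx":0.1,"ty":-0.2,"tz":-0.1,"wx":0,"wy":0.04,"wz":0.05},{"hand":0.3,"tx":0.3,"ty":-0.5,"tz":-0.2,"wx":0,"wy":0.08,"wz":0.1},{"hand":0.3,"tx":0.5,"ty":-0.8,"tz":-0.25,"wx":0.02,"wy":0.12,"wz":0.15},{"hand":0.3,"tx":0.6,"ty":-1,"tz":-0.3,"wx":0.02,"wy":0.16,"wz":0.2},{"hand":0.3,"tx":0.6,"ty":-1,"tz":-0.3,"wx":0.02,"wy":0.16,"wz":0.2}]'
python3 - <<'E'
from go import *
p,Rm,f=tool(B,-22.5,58); delta(p,Rm)
p,Rm,f=tool(B,-22.5,50,.25); print(p);delta(p,Rm)
E
```

```text
time_s: 6.55
ee_pos: [0.4746, 0.0064, 0.4222]
ee_rot: [179.2, -1.0, -6.8]
force: [0.0, -0.3, -2.3]
finger_gap: 0.0578
grip_force: 45.0
t [ 0.678 -1.601  0.821] w [-0.054  0.426  0.178] | joints [   9.7    5.6  -19.6   91.2    3.    82.8 -107. ] t 6.55
[0.68777128 0.19686701 0.35657346]
t [ 1.253 -1.436  0.438] w [-0.041  0.334  0.18 ] | joints [   9.7    5.6  -19.6   91.2    3.    82.8 -107. ] t 6.55
```

```bash
python3 -m creep '[{"hand":0.3,"tx":0.1,"ty":-0.2,"tz":0,"wx":-0.01,"wy":0.06,"wz":0.025},{"hand":0.3,"tx":0.2,"ty":-0.45,"tz":0,"wx":-0.02,"wy":0.12,"wz":0.05},{"hand":0.3,"tx":0.3,"ty":-0.75,"tz":0.05,"wx":-0.02,"wy":0.18,"wz":0.08},{"hand":0.3,"tx":0.4,"ty":-1,"tz":0.1,"wx":-0.03,"wy":0.26,"wz":0.11},{"hand":0.3,"tx":0.4,"ty":-1,"tz":0.1,"wx":-0.03,"wy":0.26,"wz":0.11}]'
python3 - <<'E'
from go import *
p,Rm,f=tool(B,-22.5,58); delta(p,Rm)
E
```

```text
time_s: 7.18
ee_pos: [0.5519, 0.1481, 0.4044]
ee_rot: [178.4, -23.5, -15.8]
force: [-0.8, -1.1, -2.5]
finger_gap: 0.0578
grip_force: 45.0
t [-0.104 -0.649  0.715] w [-0.023  0.168  0.069] | joints [  -6.7    6.5  -27.7   97.    24.2   64.8 -148.1] t 7.175
```

```bash
python3 -m creep '[{"hand":0.3,"tx":-0.02,"ty":-0.15,"tz":0.1,"wx":0,"wy":0.05,"wz":0.02},{"hand":0.3,"tx":-0.05,"ty":-0.3,"tz":0.25,"wx":-0.01,"wy":0.1,"wz":0.04},{"hand":0.3,"tx":-0.08,"ty":-0.5,"tz":0.4,"wx":-0.02,"wy":0.168,"wz":0.07},{"hand":0.3,"tx":-0.1,"ty":-0.65,"tz":0.55,"wx":-0.023,"wy":0.168,"wz":0.07},{"hand":0.3,"tx":-0.1,"ty":-0.65,"tz":0.6,"wx":-0.023,"wy":0.168,"wz":0.07}]'
python3 - <<'E'
from go import *
p,Rm,f=tool(B,-22.5,58); delta(p,Rm)
E
```

```text
time_s: 7.8
ee_pos: [0.5898, 0.1904, 0.2972]
ee_rot: [176.4, -26.5, -19.1]
force: [0.7, -0.1, -4.9]
finger_gap: 0.058
grip_force: 45.0
t [ 0.013 -0.289 -0.013] w [0.019 0.132 0.037] | joints [ -58.2   14.5   27.3  105.    21.4   50.1 -154.5] t 7.8
```

```bash
python3 -m creep '[{"hand":0.3,"tx":0,"ty":0,"tz":0,"wx":0,"wy":0,"wz":0},{"hand":0.3,"tx":0,"ty":0,"tz":0,"wx":0,"wy":0,"wz":0}]'
python3 - <<'E'
from go import *
p,Rm,f=tool(B,-22.5,58); delta(p,Rm);print(ctrl.get_obs()["joint_vel"].round(1))
E
```

```text
time_s: 8.05
ee_pos: [0.5896, 0.193, 0.2994]
ee_rot: [176.6, -26.5, -19.0]
force: [0.4, 0.5, -3.8]
finger_gap: 0.0577
grip_force: 45.0
t [ 0.013 -0.275  0.006] w [0.016 0.132 0.038] | joints [ -57.7   14.2   26.5  104.8   21.6   50.3 -154.6] t 8.05
[ 2.6 -1.4 -1.5 -0.5 -0.1 -0.2 -0.3]
```

```bash
python3 -m creep '[{"hand":0.3,"tx":0,"ty":-0.1,"tz":0,"wx":0,"wy":0.05,"wz":0.01},{"hand":0.3,"tx":0.01,"ty":-0.2,"tz":0,"wx":0.01,"wy":0.1,"wz":0.02},{"hand":0.3,"tx":0.013,"ty":-0.275,"tz":0.006,"wx":0.016,"wy":0.132,"wz":0.038},{"hand":0.3,"tx":0.013,"ty":-0.275,"tz":0.006,"wx":0.016,"wy":0.132,"wz":0.038},{"hand":0.3,"tx":0.013,"ty":-0.275,"tz":0.006,"wx":0.016,"wy":0.132,"wz":0.038}]'
python3 - <<'E'
from go import *
p,Rm,f=tool(B,-22.5,58); delta(p,Rm);print(ctrl.get_obs()["joint_vel"].round(1))
E
```

```text
time_s: 8.68
ee_pos: [0.6064, 0.2297, 0.2968]
ee_rot: [179.8, -37.8, -22.5]
force: [1.2, 0.1, -2.9]
finger_gap: 0.0581
grip_force: 45.0
t [-0.002 -0.006 -0.006] w [ 0.001  0.002 -0.001] | joints [ -89.6   24.1   63.4  110.3   15.2   36.4 -155.9] t 8.675
[ 1.3 -0.9  0.3  0.1 -0.3 -0.4 -0.2]
```

The final pose is reached. I verify with all three cameras in one composite, overlaying the predicted scanner points.

Run:
```python
from go import *
o=ctrl.get_obs();RT=R.from_euler("xyz",o["ee_rot"],degrees=True);S=RT*TS.inv();s=o["ee_pos"]-S.apply(tS)
n=S.apply([-1,0,0]);w=s+S.apply([-.073,0,.022]);print("win",w,"n",n)
pts=np.array([w,s+S.apply([.011,0,-.122]),B,s+S.apply([.034,.029,.044]),s+S.apply([.034,-.029,.044]),s+S.apply([-.072,.031,0.044])])
for nme in("scene","side","wrist"):
    c=snap(nme,nme+"F"); p=proj(c,pts); print(nme,p.round(0).tolist())
    im=c["color"].copy()
    if nme=="wrist": t=cv2.resize(im,(384,288)); continue
    x,y=(p.mean(0)-[64,48]).astype(int); x=max(0,min(x,384));y=max(0,min(y,288))
    k=cv2.resize(im[y:y+96,x:x+128],(400,300),interpolation=cv2.INTER_CUBIC)
    k2=k.copy()
    for i,q in enumerate((p-[x,y])*3.125): cv2.circle(k2,tuple(int(v) for v in q),3,[(0,0,255),(0,255,0),(255,0,255),(255,255,0),(255,255,0),(0,255,255)][i],-1)
    (globals().__setitem__(nme,np.hstack([k,k2])))
cv2.imwrite("pics/fin.png",np.vstack([scene,side]))
```

```text
win [0.57676822 0.24259875 0.24178708] n [-0.49158134  0.20464012 -0.84644563]
scene [[326.0, 163.0], [331.0, 191.0], [322.0, 178.0], [338.0, 145.0], [322.0, 145.0], [335.0, 158.0]]
side [[266.0, 129.0], [306.0, 137.0], [248.0, 150.0], [278.0, 105.0], [274.0, 112.0], [264.0, 121.0]]
wrist [[255.0, 309.0], [255.0, 123.0], [255.0, 392.0], [186.0, 207.0], [324.0, 207.0], [207.0, 338.0]]
```

View pics/fin.png

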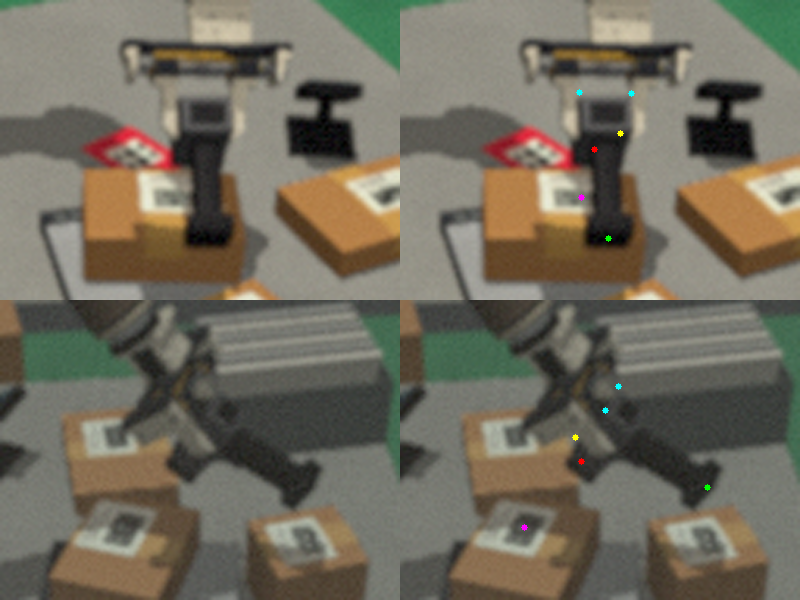

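In both views the overlay lands on the real scanner: foot at crop (608,238) in the scene and (707,487) in the side view, window at (595,149) and (581,461). So it has not slipped. The barcode point sits on the printed barcode, and the parcel is unmoved. I settle briefly, check, and hand in.

```bash
python3 -m creep '[{"hand":0.3,"tx":0,"ty":0,"tz":0,"wx":0,"wy":0,"wz":0},{"hand":0.3,"tx":0,"ty":0,"tz":0,"wx":0,"wy":0,"wz":0},{"hand":0.3,"tx":0,"ty":0,"tz":0,"wx":0,"wy":0,"wz":0},{"hand":0.3,"tx":0,"ty":0,"tz":0,"wx":0,"wy":0,"wz":0}]'
python3 - <<'E'
from go import *
o=ctrl.get_obs();print(o["joint_vel"].round(2),o["joint_pos"].round(1))
RT=R.from_euler("xyz",o["ee_rot"],degrees=True);S=RT*TS.inv();s=o["ee_pos"]-S.apply(tS);n=S.apply([-1,0,0]);w=s+S.apply([-.073,0,.022])
h=w+n*((.115-w[2])/n[2]);print("aim",h,"dist",np.linalg.norm(h-w),"dep",np.degrees(np.arcsin(-n[2])))
if np.linalg.norm(h-B)<.006 and abs(o["joint_vel"]).max()<2: print(ctrl.close_job())
E
```

```text
time_s: 9.32
ee_pos: [0.606, 0.2319, 0.2972]
ee_rot: [179.9, -38.0, -22.5]
force: [-0.7, 0.2, -3.1]
finger_gap: 0.0577
grip_force: 45.0
[-0.21  0.08  0.11 -0.01 -0.02 -0.06 -0.02] [ -90.1   24.3   63.8  110.4   15.1   36.2 -155.9]
aim [0.50318186 0.27523973 0.115     ] dist 0.14987195706842027 dep 58.01534507932476
the job is handed in; nothing more can be done
None
```

The job is handed in at about 9.3 s: the scanner is held still in the gripper, aimed by my measurement within about 2 mm of the barcode's centre, from 15 cm away at 58° down and with its head lined up along the barcode.

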